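# Push the covered pan into the corner of the counter's rail and stop

## Task

With your fingers, push the covered steel pan along the counter until its long side lies flush against the long low rail and its end is up against the stop block, which sits at one end of that rail (left or right). Only push it: do not lift or tip it and do not touch the knob on its lid. Leave all the other things on the counter where they stand, and finish clear of the pan.

Things in the scene. Friction and masses are not known exactly. Their poses are not given: they have to be found in the camera images.
- pan: Covered, straight-sided rectangular steel food pan, loose on the counter between robot and rail: 108 mm along its own x, 176 mm along its own y, 65 mm high to the top of the flat lid, which is fast and does not overhang. Mass 0.5 to 1.0 kg; a push of 2 to 12 N slides it. Origin: centre of its underside. At first its y axis is turned up to 22 degrees from the rail's.
- pan_knob: Black round knob in the middle of the pan's lid, 26 mm across, standing 20 mm above the lid (top 85 mm above the counter); moves with the pan. Origin: foot of the knob on the lid. Not to be touched.
- rail: Long low aluminium angle rail fixed to the counter beyond the pan: 640 mm long along its own y, 40 mm high. Origin: on the counter at the middle of the foot of its front face; that face (toward the robot) is the plane x = 0 of its frame, own x points away from the robot through the rail. It does not move.
- stop: Aluminium stop block fixed to the counter in front of one end of the rail, about 280 mm to the left or to the right of the rail's middle, turned as the rail: 90 mm along its own x, 30 mm along its own y, 35 mm high. Origin: centre of its underside, about 50 mm in front of the rail's face. The pan's end goes against the face that looks to the middle of the rail. Fixed.
- can: Plain closed tin can, 70 mm across, 75 mm high, loose, standing in front of the rail's other end, about 285 mm from its middle. Origin: centre of its underside. To be left alone.
- shaker: Steel shaker, 44 mm across, 87 mm high, loose, on the right, nearer the robot than the rail. Origin: centre of its underside. To be left alone.
- mug: White mug, 80 mm across, 90 mm high, handle to its own +y, loose, farther right beside the shaker. Origin: centre of its underside. To be left alone.
- potato_a: Brown potato, about 95 x 55 x 56 mm, loose, on the left, nearer the robot than the rail. Origin: centre of its underside. To be left alone.
- potato_b: Another brown potato of the same size, loose, farther left beside it. Origin: centre of its underside. To be left alone.
Things that resemble listed ones, but are neither listed nor needed, are in the scene too. Leave any purple or turquoise look-alike of the pan alone.

How it is judged:
By the outcome, as a careful person would: the job done as asked, in the order asked, and still so for the second after the job is handed in, with the robot touching nothing.
It also fails if it takes over 58 s, if anything falls off the work surface, if the arm or the gripper's body presses on something with over 40 N, if the wrist force passes 120 N, or if a joint passes its speed limit or range.

## Robot

A 7-joint arm with a two-finger parallel gripper is mounted at the origin on the work surface. World frame = base frame: x ahead of the robot, y to its left, z up, the work surface at z = 0. Lengths are in m, angles in rad, forces in N, time in s.
With the tool pointing down it reaches from about 0.425 to 0.925 m from the base axis. Payload 6.8 kg.
Tool frame: the origin (TCP) lies on the centre line of the jaws, within the pads' length; the fingertips stand 8 mm ahead of it and the grasp point (between the pads) lies 11 mm behind it (bot.tips_ahead is the distance from the TCP to the fingertips, in m); z points along the fingers, y is the line along which they close (so a half turn about z gives the same grasp; the last joint's range is limited). The gripper opens to 85 mm and grips with 20 to 120 N. Pads are 22 mm wide; open, the fingers measure 114 mm over their backs; the gripper's body (76 mm by 85 mm) begins 54 mm behind the grasp point. The pads swing forward as they close: fully open they stand 13 mm farther back than shut.
Start: joints at [1.229, 0.477, 0.022, 1.555, -0.011, 1.109, -0.083], TCP at [0.156, -0.657, 0.215] pointing down, gripper open.
Joint ranges: [-2.96, 2.96], [-0.34, 2.1], [-1.41, 1.46], [0.24, 2.44], [-1.37, 4.51], [0.17, 1.92], [-2.96, 2.96]. Speed limits (rad/s): [2.39, 2.39, 3.14, 3.14, 3.14, 3.14, 3.14].

## Interface

Orientations are given as a unit quaternion [w, x, y, z].
In Python, from station import bot gives the robot as it stands.
- The arm moves only by the tool send_rows, never from a script. Its argument "deltas" is text: rows parted by semicolons, each of 4 numbers parted by spaces: the shift along the tool's x, y, z in m, then the turn about the tool's z in degrees. In form: x y z spin; .... A call has 1 to 5 rows; each row is the pose to reach, as a shift and turn from the pose commanded when the call began, along the tool's axes at that moment; what a row does not reach only later rows make up. A row lasts 1/10 s, in which the tool goes at most 50 mm and 8.59 degrees, less where a joint would pass 70% of its speed; a pose out of reach is approached as far as the arm can. A call with a gripper value outside its range is refused whole. "claw" is the opening, from 0 (shut) to 1 (fully open), set as the call begins (left out, the last holds). The fingers move at their own pace and stop on an object; "force" is the grip in N (left out, the last holds). Time passes only in rows, so rows that repeat a pose let the fingers close. It gives the time, the measured TCP pose, the force, the opening and the grip force at its end, in the units of the state.
- bot.get_obs(): the state, without advancing time (a new reading comes with each control period).
- bot.read_camera(name): name is "side" or "top" or "wrist"; returns a dict with "img" (384x512x3 uint8, red, green, blue), "depth" (384x512 float32, m along the optical axis (not along the pixel's ray), 0 where there is no reading), "fx", "fy", "cx", "cy" (pixels), "camera_from_world" (4x4, takes a point from world to camera coordinates). Camera axes: x right, y up, looking along -z (the intrinsics and any distortion apply to the point x, -y, -z); pixel columns grow to the right and rows downward; lengths in m; the calibration is good to about 2 mm. The wrist camera is an equidistant fisheye: a pixel r from the principal point sees the ray r / f radians off the axis. A picture is of the moment at which its call begins.
- bot.hand_in(): hands the job in; it is judged then, once.
Trained networks look in a picture, given as the dict that the camera call returned (one of the last four; its "shot" number tells which), for a name from the list of things; names that differ only in an ending like _2 or _b are one class to them, and where a whole thing is asked for, a point or a joint stands for the part that bears it (a point fixed in the world has none). Each returns a list of dicts, best first, with "confidence" (0 to 1); they miss things now and then, are a little off and sometimes report something else, mostly with a low value. They report only what shows in the picture. A call takes as long as a camera call. They do not tell look-alikes from the thing itself.
- bot.masks_of(picture, query): "mask" (384x512 bool, what is visible of it).
- bot.landmark_of(picture, query): "xyz" ([x, y, z] in m, in world coordinates, good to about 4 mm: a listed point, or the origin of a listed thing).
The state is a dict: "t": time; "q": joint angles; "joint_vel": joint speeds; "joint_torque": joint torques, N m; "eef_pos": TCP position; "tool_rot": TCP orientation; "contact_force": force on the tool from outside, world axes, zero at the start; "torque": the same for the moment, N m; "gripper_width": opening from 0.0 (shut) to 1.0 (fully open); "grasp_force": force on a finger pad.
Only numpy, scipy, OpenCV 4.12 (cv2) and the standard library are available. Lean on these libraries where they do the work, as an engineer would, in place of code of your own. Each camera call takes 0.05 s, during which the arm holds its last target. There are 200 camera calls.

## Working session

There is one attempt and no reset: what is moved stays moved. The work goes in short steps, Python scripts to look and compute and a tool call to move; the robot and the scene stay as the last step left them, time stands still between calls to the robot, and variables do not carry over. Pictures are saved under pics/ and viewed, at most 10 in all, crops included, and the job is handed in when it is done.

Besides the shell and the picture viewer there is one more tool, called after ">>>" by a JSON object that holds its "fn" and its "kwargs". send_rows: Moves the arm, as the interface text tells. Its arguments: {"type":"object","properties":{"deltas":{"type":"string"},"claw":{"type":"number"},"force":{"type":"number"}},"required":["deltas"]}

```bash
mkdir -p pics; ls
cat > h.py <<'E'
import numpy as np, cv2
from station import bot
def world(p, m):
    v,u=np.nonzero(m&(p["depth"]>0)); d=p["depth"][v,u]
    c=np.stack([(u-p["cx"])/p["fx"]*d,-(v-p["cy"])/p["fy"]*d,-d,np.ones_like(d)])
    return (np.linalg.inv(p["camera_from_world"])@c)[:3].T
def save(p,n): cv2.imwrite(f"pics/{n}.png",p["img"][:,:,::-1])
E
python3 - <<'E'
from h import *
np.set_printoptions(precision=3,suppress=True)
o=bot.get_obs(); print(o["t"],o["eef_pos"],o["tool_rot"],o["contact_force"])
s=bot.read_camera("side"); t=bot.read_camera("top"); save(s,"side0"); save(t,"top0")
for n in ["pan","pan_knob","rail","stop","can","shaker","mug","potato_a"]:
    for d in bot.landmark_of(t,n): print(n,np.array(d["xyz"]),round(d["confidence"],2))
    for d in bot.masks_of(t,n):
        m=d["mask"]; v,u=np.nonzero(m); print("  mask",round(d["confidence"],2),u.min(),u.max(),v.min(),v.max(),m.sum())
E
```

```text
pics
0.0 [ 0.156 -0.656  0.213] [-0.001  0.993  0.117 -0.   ] [0.456 0.232 0.276]
pan [ 0.249  0.277 -0.001] 0.95
pan [0.529 0.03  0.003] 0.79
pan [ 0.211 -0.388 -0.   ] 0.79
pan [ 0.309 -0.163  0.   ] 0.58
  mask 0.84 147 192 246 308 2438
  mask 0.82 355 424 222 275 2483
  mask 0.57 278 345 204 256 2235
  mask 0.55 206 268 148 198 2092
pan_knob [ 0.21  -0.389  0.065] 0.47
pan_knob [0.531 0.025 0.066] 0.43
pan_knob [ 0.309 -0.161  0.069] 0.39
pan_knob [0.253 0.282 0.065] 0.38
  mask 0.57 235 239 167 171 21
  mask 0.44 137 328 95 142 2362
  mask 0.4 309 316 225 232 47
  mask 0.4 161 170 273 280 64
  mask 0.39 155 173 198 226 443
  mask 0.38 391 398 245 251 48
rail [ 0.701  0.011 -0.001] 0.87
  mask 0.77 138 326 96 142 2108
stop [ 0.66  -0.282  0.004] 0.89
  mask 0.66 315 330 105 134 314
can [0.638 0.294 0.003] 0.66
  mask 0.59 136 163 141 166 524
shaker [ 0.448 -0.29   0.004] 0.48
  mask 0.66 332 350 169 186 232
  mask 0.68 359 392 151 188 846
  mask 0.25 233 240 165 173 64
potato_a [0.45  0.28  0.001] 0.96
potato_a [0.429 0.385 0.001] 0.79
  mask 0.98 155 173 198 226 432
  mask 0.67 121 139 210 238 438
```

View pics/top0.png

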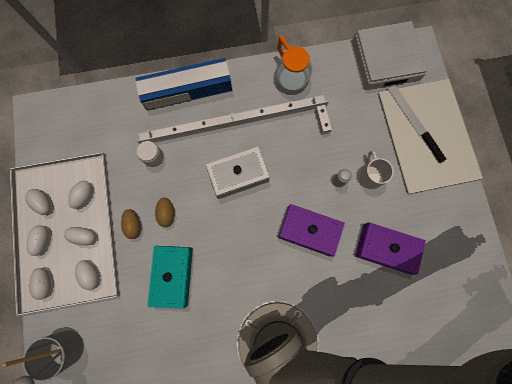

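Run:
```python
from h import *
np.set_printoptions(precision=4,suppress=True)
t=bot.read_camera("top")
P=world(t,np.ones((384,512),bool)); 
sel=lambda xl,xh,yl,yh,zl,zh: P[(P[:,0]>xl)&(P[:,0]<xh)&(P[:,1]>yl)&(P[:,1]<yh)&(P[:,2]>zl)&(P[:,2]<zh)]
a=sel(.4,.66,-.12,.17,.055,.075); r=cv2.minAreaRect(a[:,:2].astype(np.float32)); print("pan",len(a),r,a.mean(0),cv2.boxPoints(r))
for i in np.arange(-.24,.33,.06):
    b=sel(.64,.8,i-.02,i+.02,.03,.048); print("rail",i,len(b),b[:,0].min(),b[:,0].max(),b[:,2].mean())
b=sel(.58,.71,-.34,-.22,.028,.039); r=cv2.minAreaRect(b[:,:2].astype(np.float32)); print("stop",r,b.min(0),b.max(0))
for n,x,y in [("can",.638,.294),("shk",.448,-.29),("pot",.45,.28)]:
    b=sel(x-.07,x+.07,y-.07,y+.07,.03,.1); print(n,b.min(0),b.max(0))
```

```text
pan 1805 ((0.5261955857276917, 0.030256599187850952), (0.10721556842327118, 0.17549031972885132), 9.485769271850586) [0.525  0.0309 0.065 ] [[ 0.4589  0.108 ]
 [ 0.4878 -0.0651]
 [ 0.5935 -0.0475]
 [ 0.5646  0.1256]]
rail -0.24 43 0.7063428345955548 0.7975830778153992 0.03796964777823619
rail -0.18 58 0.7051108095654492 0.7984019862566902 0.03845982175875861
rail -0.12 27 0.702274100914365 0.7077886940028058 0.036546016646797824
rail -0.06 26 0.7006380111165742 0.7046914310416915 0.03627956264613884
rail 0.0 34 0.6973859210160549 0.7299674626180075 0.03580787493727334
rail 0.06 24 0.6948910952105227 0.7006776244269235 0.037958563619225595
rail 0.12 26 0.6934787849517061 0.6993295949091445 0.037476724732265834
rail 0.18 26 0.6914020437155688 0.6975488062784196 0.03619893813807322
rail 0.24 24 0.6891808302963407 0.6947989747535549 0.03748961701296979
rail 0.30000000000000004 37 0.6871251293841187 0.7212258782118828 0.03681136902062427
stop ((0.6617286205291748, -0.25832489132881165), (0.09624138474464417, 0.07551740109920502), 0.2122955173254013) [ 0.6137 -0.2959  0.028 ] [ 0.71   -0.2204  0.0389]
can [0.6035 0.2251 0.0303] [0.7056 0.334  0.0812]
shk [ 0.421  -0.36    0.0301] [ 0.4701 -0.2674  0.0919]
pot [0.4    0.2506 0.0303] [0.4898 0.3043 0.0596]
```

The top view shows the real pan at pixel (237,172), steel-white with a black knob. The purple pair at (312,230) and (392,248) and the turquoise one at (170,277) are decoys. The rail runs from (140,138) to (326,100), the stop is at its right end (323,118), and the can is at (149,152). Next I'll refine the rail and stop, then compute the approach.

```bash
cat >> h.py <<'E'
def yaw():
    w,x,y,z=bot.get_obs()["tool_rot"]; return np.arctan2(2*(x*y+w*z),1-2*(y*y+z*z))
def go(x,y,z,deg):
    o=bot.get_obs(); a=yaw(); d=np.array([x,y,z])-o["eef_pos"]
    print("t",round(o["t"],2),"delta x y z spin: %.3f %.3f %.3f %.1f"%(d[0]*np.cos(a)+d[1]*np.sin(a), d[0]*np.sin(a)-d[1]*np.cos(a), -d[2], np.degrees(a)-deg),"now",np.round(o["eef_pos"],4),round(np.degrees(a),2),np.round(o["contact_force"],1))
E
python3 - <<'E'
from h import *
t=bot.read_camera("top")
P=world(t,np.ones((384,512),bool))
b=P[(abs(P[:,1])<.29)&(P[:,2]>.012)&(P[:,2]<.034)&(P[:,0]>.68)&(P[:,0]<.72)&(P[:,1]>-.2)]
f=np.polyfit(b[:,1],b[:,0],1); r=b[:,0]-np.polyval(f,b[:,1]); print("face mid-height",len(b),f,r.std())
s=P[(P[:,1]<-.24)&(P[:,1]>-.31)&(P[:,2]>.028)&(P[:,2]<.042)&(P[:,0]>.61)&(P[:,0]<.69)]
q=P[(P[:,1]<-.24)&(P[:,1]>-.31)&(P[:,2]>.01)&(P[:,2]<.028)&(P[:,0]>.62)&(P[:,0]<.69)]
print("stop top y",np.percentile(s[:,1],[2,50,98]),len(s),"face y",np.percentile(q[:,1],[5,50,95]),len(q), bot.tips_ahead)
go(.45,-.25,.215,2); go(.43,.027,.215,2)
E
```

```text
face mid-height 379 [-0.03608191  0.69968902] 0.0015853034061462392
stop top y [-0.29396557 -0.27831872 -0.26443273] 210 face y [-0.26610256 -0.2643299  -0.26285803] 30 0.008
t 1.0 delta x y z spin: 0.380 -0.328 -0.000 11.4 now [ 0.1564 -0.6567  0.2145] 13.39 [ 0.4 -0.8 -0.1]
t 1.0 delta x y z spin: 0.425 -0.602 -0.000 11.4 now [ 0.1564 -0.6567  0.2145] 13.39 [ 0.4 -0.8 -0.1]
```

>>> {"fn": "send_rows", "kwargs": {"deltas": "0.040 -0.030 0 2; 0.080 -0.065 0 5; 0.115 -0.100 0 8; 0.150 -0.130 0 11; 0.190 -0.164 0 11.4", "claw": 1}}

```text
t: 1.5
eef_pos: [0.3025, -0.4535, 0.2148]
tool_rot: [0.0, 1.0, 0.016, 0.0]
contact_force: [0.3, 0.1, -0.2]
gripper_width: 0.996
grasp_force: 0.0
```

Run:
```python
from h import *
go(.45,-.25,.215,2); go(.43,.027,.215,2)
```

```text
t 1.5 delta x y z spin: 0.154 -0.199 -0.000 -0.1 now [ 0.3025 -0.4535  0.2148] 1.88 [ 0.3  0.1 -0.2]
t 1.5 delta x y z spin: 0.143 -0.476 -0.000 -0.1 now [ 0.3025 -0.4535  0.2148] 1.88 [ 0.3  0.1 -0.2]
```

>>> {"fn": "send_rows", "kwargs": {"deltas": "0.031 -0.038 0 0; 0.062 -0.076 0 0; 0.093 -0.114 0 0; 0.124 -0.152 0 0; 0.154 -0.190 0 0"}}

```text
t: 2.0
eef_pos: [0.4501, -0.2582, 0.2149]
tool_rot: [0.0, 1.0, 0.017, 0.0]
contact_force: [0.9, -0.7, 0.1]
gripper_width: 0.999
grasp_force: 0.0
```

>>> {"fn": "send_rows", "kwargs": {"deltas": "0 -0.048 0 0; 0 -0.096 0 0; -0.005 -0.144 0 0; -0.010 -0.192 0.02 0; -0.012 -0.240 0.03 0"}}

```text
t: 2.5
eef_pos: [0.428, -0.0203, 0.1844]
tool_rot: [0.0, 1.0, 0.017, 0.0]
contact_force: [1.3, 0.0, -0.6]
gripper_width: 1.0
grasp_force: 0.0
```

Run:
```python
from h import *
go(.432,.028,.03,2)
```

```text
t 2.5 delta x y z spin: 0.006 -0.048 0.154 -0.1 now [ 0.428  -0.0203  0.1844] 1.95 [ 1.3  0.  -0.6]
```

>>> {"fn": "send_rows", "kwargs": {"deltas": "0.002 -0.048 0.030 0; 0.004 -0.048 0.075 0; 0.004 -0.048 0.115 0; 0.004 -0.048 0.145 0; 0.004 -0.048 0.156 0"}}

```text
t: 3.0
eef_pos: [0.4294, 0.0264, 0.0265]
tool_rot: [0.0, 1.0, 0.018, -0.002]
contact_force: [0.1, -1.1, -0.0]
gripper_width: 0.999
grasp_force: 0.0
```

Run:
```python
from h import *
go(.432,.028,.028,2)
s=bot.read_camera("side"); w=bot.read_camera("wrist"); cv2.imwrite("pics/a.png",np.hstack([cv2.resize(i["img"],(400,300)) for i in (s,w)])[:,:,::-1])
```

```text
t 3.0 delta x y z spin: 0.003 -0.002 -0.001 0.0 now [0.4294 0.0264 0.0265] 2.03 [ 0.1 -1.1 -0. ]
```

View pics/a.png

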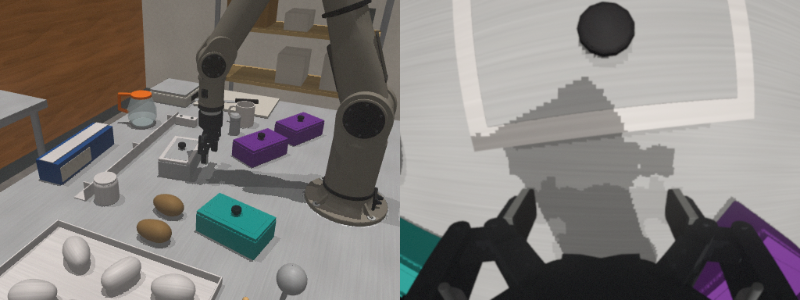

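The combined picture shows both open fingers (wrist view, about (515,225) and (690,220)) in front of the pan's near long side, which spans 472–755. The knob is well ahead, at (606,28), so I'll start pushing.

>>> {"fn": "send_rows", "kwargs": {"deltas": "0.012 0 0 0; 0.024 0 0 0; 0.034 0 0 0; 0.044 0 0 0; 0.054 0 0 0"}}

```text
t: 3.6
eef_pos: [0.4836, 0.029, 0.0292]
tool_rot: [0.0, 1.0, 0.018, -0.002]
contact_force: [-8.6, 1.0, 4.7]
gripper_width: 0.999
grasp_force: 4.6
```

>>> {"fn": "send_rows", "kwargs": {"deltas": "0.012 0 0 0; 0.024 0 0 0; 0.036 0 0 0; 0.048 0 0 0; 0.060 0 0 0"}}

```text
t: 4.1
eef_pos: [0.5428, 0.0297, 0.0291]
tool_rot: [0.001, 1.0, 0.017, -0.003]
contact_force: [-10.0, -0.4, 7.2]
gripper_width: 0.999
grasp_force: 5.3
```

```bash
cat >> h.py <<'E'
def pan(x,y):
    t=bot.read_camera("top"); P=world(t,np.ones((384,512),bool))
    a=P[(abs(P[:,0]-x)<.12)&(abs(P[:,1]-y)<.14)&(P[:,2]>.058)&(P[:,2]<.072)]
    r=cv2.minAreaRect(a[:,:2].astype(np.float32)); print("pan",len(a),np.round(r[0],4),np.round(r[1],4),round(r[2],2)); return t
E
python3 - <<'E'
from h import *
go(.58,.033,.028,2)
save(pan(.62,.04),"b")
E
```

```text
t 4.1 delta x y z spin: 0.037 -0.002 0.001 -0.0 now [0.5428 0.0297 0.0291] 1.95 [-10.   -0.4   7.2]
pan 114 [0.5847 0.0979] [0.1164 0.0322] 7.5
```

Run:
```python
from h import *
print(bot.get_obs()["contact_force"])
s=bot.read_camera("side"); w=bot.read_camera("wrist"); cv2.imwrite("pics/c.png",np.hstack([cv2.resize(s["img"][100:250,120:320],(400,300)),cv2.resize(w["img"],(400,300))])[:,:,::-1])
```

```text
[-1.95689195 -1.19280911 -1.74080715]
```

View pics/c.png

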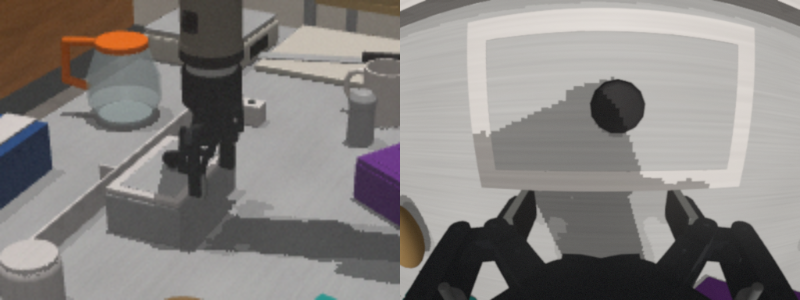

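The picture shows the pan lying flat and square to the fingers, its far side close to the rail. The knob (617,105) is well clear of the gripper body, so I'll push on slowly to the rail.

>>> {"fn": "send_rows", "kwargs": {"deltas": "0.008 0 0 0; 0.015 0 0 0; 0.021 0 0 0; 0.026 0 0 0; 0.030 0 0 0"}}

```text
t: 4.75
eef_pos: [0.5723, 0.031, 0.0288]
tool_rot: [0.001, 1.0, 0.017, -0.003]
contact_force: [-12.1, -0.3, 7.8]
gripper_width: 1.006
grasp_force: 5.7
```

>>> {"fn": "send_rows", "kwargs": {"deltas": "0.003 0 0 0; 0.006 0 0 0; 0.006 0 0 0"}}

```text
t: 5.05
eef_pos: [0.5788, 0.0312, 0.0289]
tool_rot: [0.001, 1.0, 0.017, -0.002]
contact_force: [-9.4, 0.1, 4.8]
gripper_width: 0.999
grasp_force: 4.4
```

>>> {"fn": "send_rows", "kwargs": {"deltas": "0.002 0 0 0; 0.004 0 0 0; 0.006 0 0 0; 0.006 0 0 0"}}

```text
t: 5.45
eef_pos: [0.5826, 0.0313, 0.0286]
tool_rot: [0.001, 1.0, 0.017, -0.004]
contact_force: [-15.6, -2.0, 11.3]
gripper_width: 1.001
grasp_force: 7.4
```

>>> {"fn": "send_rows", "kwargs": {"deltas": "0.002 0 0 0; 0.003 0 0 0; 0.003 0 0 0"}}

```text
t: 5.75
eef_pos: [0.5826, 0.0313, 0.0285]
tool_rot: [0.001, 1.0, 0.017, -0.007]
contact_force: [-22.2, -0.8, 18.9]
gripper_width: 1.001
grasp_force: 11.8
```

>>> {"fn": "send_rows", "kwargs": {"deltas": "-0.020 0 0 0; -0.050 0 0 0; -0.050 0 -0.040 0; -0.050 0 -0.085 0; -0.050 0 -0.120 8"}}

```text
t: 6.25
eef_pos: [0.5415, 0.0304, 0.152]
tool_rot: [-0.001, 0.999, -0.053, 0.002]
contact_force: [1.2, -0.4, 0.2]
gripper_width: 1.001
grasp_force: 0.0
```

>>> {"fn": "send_rows", "kwargs": {"deltas": "0 -0.04 0 8.5; 0 -0.085 0 17; 0 -0.130 0 25.5; 0.02 -0.14 0 34; 0.05 -0.14 0 42", "claw": 0.5}}

```text
t: 6.75
eef_pos: [0.6046, 0.1692, 0.1501]
tool_rot: [-0.002, 0.914, -0.406, 0.0]
contact_force: [0.8, 0.2, -0.3]
gripper_width: 0.499
grasp_force: 0.0
```

Run:
```python
from h import *
pan(.64,.04)
go(.645,.175,.147,-88)
```

```text
pan 1030 [0.6446 0.0161] [0.1077 0.1477] 2.51
t 6.8 delta x y z spin: 0.016 -0.032 0.003 39.3 now [0.6105 0.1656 0.1502] -48.66 [ 5.4 -0.5  1.1]
```

>>> {"fn": "send_rows", "kwargs": {"deltas": "0.020 -0.020 0 8.5; 0.025 -0.020 0 17; 0.025 -0.020 0.02 25.5; 0.025 -0.020 0.035 34; 0.025 -0.020 0.05 39.3"}}

```text
t: 7.3
eef_pos: [0.6376, 0.1593, 0.1002]
tool_rot: [-0.002, 0.728, -0.685, 0.001]
contact_force: [-0.8, -0.3, -3.5]
gripper_width: 0.502
grasp_force: 0.0
```

Run:
```python
from h import *
go(.640,.155,.024,-88)
```

```text
t 7.3 delta x y z spin: 0.004 -0.002 0.076 1.5 now [0.6376 0.1593 0.1002] -86.51 [-0.8 -0.3 -3.5]
```

>>> {"fn": "send_rows", "kwargs": {"deltas": "0 -0.002 0.030 1.5; 0 -0.002 0.055 1.5; 0 -0.002 0.069 1.5; 0 -0.002 0.074 1.5; 0.008 -0.002 0.074 1.5"}}

```text
t: 7.8
eef_pos: [0.6388, 0.1523, 0.0248]
tool_rot: [-0.0, 0.722, -0.692, -0.001]
contact_force: [-0.2, 0.0, -0.2]
gripper_width: 0.5
grasp_force: 0.0
```

Run:
```python
from h import *
go(.647,-.06,.026,-88)
w=bot.read_camera("wrist"); save(w,"d")
```

```text
t 7.8 delta x y z spin: 0.212 0.001 -0.001 0.4 now [0.6388 0.1523 0.0248] -87.64 [-0.2  0.  -0.2]
```

View pics/d.png

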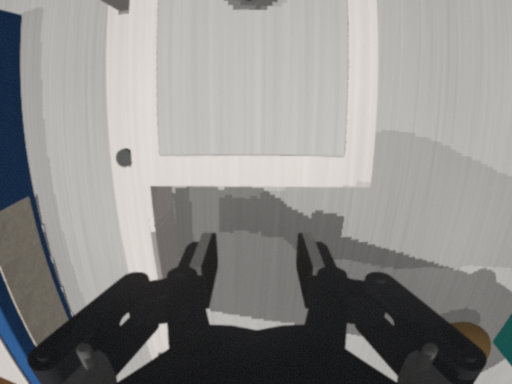

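The wrist view shows the pan's end edge at row 187 (columns 152–370), flush with the rail on its left. The two fingers, at (205,250) and (312,250), are centred on it. I'll push along the rail.

>>> {"fn": "send_rows", "kwargs": {"deltas": "0.012 0 0 0.3; 0.024 0 0 0.3; 0.036 0 0 0.3; 0.048 0 0 0.3; 0.060 0 0 0.3"}}

```text
t: 8.35
eef_pos: [0.6414, 0.0952, 0.026]
tool_rot: [-0.003, 0.72, -0.694, -0.002]
contact_force: [-2.2, 11.6, 5.7]
gripper_width: 0.497
grasp_force: 5.5
```

>>> {"fn": "send_rows", "kwargs": {"deltas": "0.012 0 0 0; 0.024 0 0 0; 0.036 0 0 0; 0.048 0 0 0; 0.060 0 0 0"}}

```text
t: 8.85
eef_pos: [0.6435, 0.0353, 0.0259]
tool_rot: [-0.003, 0.72, -0.694, -0.002]
contact_force: [-1.8, 11.2, 6.4]
gripper_width: 0.5
grasp_force: 5.6
```

Run:
```python
from h import *
go(.647,-.077,.025,-88)
pan(.65,-.06)
w=bot.read_camera("wrist"); save(w,"e")
```

```text
t 8.85 delta x y z spin: 0.112 0.001 0.001 0.1 now [0.6435 0.0353 0.0259] -87.9 [-1.8 11.2  6.4]
pan 1544 [ 0.6467 -0.0608] [0.1083 0.1743] 2.22
```

View pics/e.png

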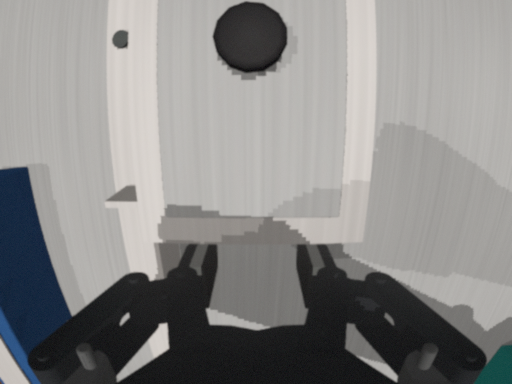

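The pan stays flush and square against the fingers (end edge at row 243, knob at (250,37) well ahead). I'll continue.

>>> {"fn": "send_rows", "kwargs": {"deltas": "0.012 0 0 0; 0.024 0 0 0; 0.036 0 0 0; 0.048 0 0 0; 0.060 0 0 0"}}

```text
t: 9.45
eef_pos: [0.6457, -0.0245, 0.0257]
tool_rot: [-0.002, 0.72, -0.694, -0.002]
contact_force: [-2.2, 11.8, 8.3]
gripper_width: 0.501
grasp_force: 6.1
```

>>> {"fn": "send_rows", "kwargs": {"deltas": "0.010 0 0 0; 0.020 0 0 0; 0.030 0 0 0; 0.038 0 0 0; 0.044 0 0 0"}}

```text
t: 9.95
eef_pos: [0.6473, -0.0696, 0.0256]
tool_rot: [-0.002, 0.72, -0.694, -0.002]
contact_force: [-0.6, 10.1, 7.5]
gripper_width: 0.499
grasp_force: 5.6
```

>>> {"fn": "send_rows", "kwargs": {"deltas": "0.003 0 0 0; 0.006 0 0 0; 0.008 0 0 0; 0.010 0 0 0; 0.010 0 0 0"}}

```text
t: 10.45
eef_pos: [0.6476, -0.0789, 0.0256]
tool_rot: [-0.002, 0.72, -0.694, -0.002]
contact_force: [-1.0, 11.3, 7.8]
gripper_width: 0.505
grasp_force: 5.3
```

>>> {"fn": "send_rows", "kwargs": {"deltas": "0.002 0 0 0; 0.004 0 0 0; 0.006 0 0 0; 0.006 0 0 0"}}

```text
t: 10.85
eef_pos: [0.6476, -0.0807, 0.0255]
tool_rot: [-0.004, 0.721, -0.693, -0.004]
contact_force: [-3.2, 19.1, 12.9]
gripper_width: 0.496
grasp_force: 9.5
```

>>> {"fn": "send_rows", "kwargs": {"deltas": "0.001 0 0 0; 0.002 0 0 0; 0.002 0 0 0"}}

```text
t: 11.15
eef_pos: [0.6476, -0.0807, 0.0255]
tool_rot: [-0.004, 0.721, -0.693, -0.006]
contact_force: [-3.7, 23.1, 14.7]
gripper_width: 0.499
grasp_force: 11.5
```

>>> {"fn": "send_rows", "kwargs": {"deltas": "-0.015 0 0 0; -0.050 0 0 0; -0.060 0 -0.040 0; -0.060 0 -0.085 0; -0.060 0.03 -0.120 -8"}}

```text
t: 11.65
eef_pos: [0.6181, -0.0322, 0.1471]
tool_rot: [-0.0, 0.767, -0.642, 0.003]
contact_force: [1.0, -0.4, 0.8]
gripper_width: 0.501
grasp_force: 0.0
```

>>> {"fn": "send_rows", "kwargs": {"deltas": "-0.01 0.045 0 -8.5; -0.02 0.09 0 -17; -0.02 0.135 0 -25.5; -0.02 0.17 0 -34; -0.02 0.17 0 -42", "claw": 1}}

```text
t: 12.15
eef_pos: [0.4383, -0.0434, 0.1441]
tool_rot: [0.0, 0.946, -0.325, -0.002]
contact_force: [0.4, 0.8, 0.6]
gripper_width: 1.0
grasp_force: 0.0
```

Run:
```python
from h import *
t=pan(.655,-.176)
save({"img":cv2.resize(t["img"][80:210,120:400],None,fx=2.8,fy=2.8,interpolation=cv2.INTER_CUBIC)},"f")
go(.535,-.18,.146,2)
```

```text
pan 1431 [ 0.6863 -0.1747] [0.176  0.1741] 2.27
t 12.2 delta x y z spin: 0.158 0.052 -0.001 -39.5 now [ 0.4414 -0.0428  0.1448] -37.48 [ 0.4 -0.9 -0.6]
```

View pics/f.png

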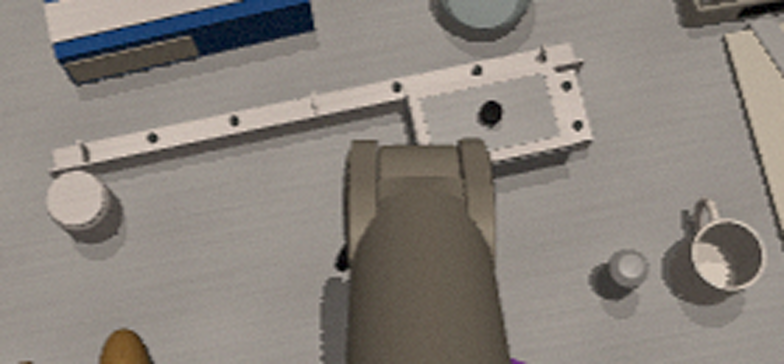

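The crop shows the pan in the corner: long side against the rail (410,95)–(560,50), end against the stop at (570,95). The can, shaker, mug and potato have not moved. I'll finish with a gentle press on the long side to make sure it is flush.

>>> {"fn": "send_rows", "kwargs": {"deltas": "0.030 0.010 0 -8.5; 0.065 0.020 0 -17; 0.100 0.035 0 -25.5; 0.130 0.045 0 -34; 0.158 0.052 0 -39.5"}}

```text
t: 12.7
eef_pos: [0.5372, -0.183, 0.1447]
tool_rot: [0.001, 1.0, 0.013, -0.0]
contact_force: [0.5, 0.4, 0.1]
gripper_width: 1.003
grasp_force: 0.0
```

Run:
```python
from h import *
go(.56,-.176,.028,2.07)
```

```text
t 12.7 delta x y z spin: 0.023 -0.006 0.117 -0.6 now [ 0.5372 -0.183   0.1447] 1.47 [0.5 0.4 0.1]
```

>>> {"fn": "send_rows", "kwargs": {"deltas": "0.01 -0.006 0.040 -0.6; 0.02 -0.006 0.080 -0.6; 0.023 -0.006 0.107 -0.6; 0.023 -0.006 0.116 -0.6; 0.030 -0.006 0.116 -0.6"}}

```text
t: 13.2
eef_pos: [0.5647, -0.1739, 0.0276]
tool_rot: [0.0, 1.0, 0.016, -0.002]
contact_force: [-0.3, 0.1, 0.4]
gripper_width: 1.001
grasp_force: 0.0
```

>>> {"fn": "send_rows", "kwargs": {"deltas": "0.008 0 0 0; 0.016 0 0 0; 0.020 0 0 0; 0.023 0 0 0; 0.025 0 0 0"}}

```text
t: 13.7
eef_pos: [0.5901, -0.1722, 0.0291]
tool_rot: [-0.0, 1.0, 0.018, -0.001]
contact_force: [-7.8, 0.4, 6.4]
gripper_width: 1.002
grasp_force: 4.0
```

>>> {"fn": "send_rows", "kwargs": {"deltas": "0.001 0 0 0; 0.003 0 0 0; 0.004 0 0 0; 0.004 0 0 0"}}

```text
t: 14.1
eef_pos: [0.5899, -0.1722, 0.0284]
tool_rot: [-0.001, 1.0, 0.017, -0.005]
contact_force: [-14.1, 1.2, 11.7]
gripper_width: 0.999
grasp_force: 7.1
```

Firm against the rail. Now I'll retreat and check.

>>> {"fn": "send_rows", "kwargs": {"deltas": "-0.015 0 0 0; -0.050 0 0 0; -0.060 0 -0.040 0; -0.070 0 -0.085 0; -0.080 0 -0.130 0"}}

```text
t: 14.6
eef_pos: [0.5145, -0.1749, 0.1602]
tool_rot: [-0.0, 1.0, 0.018, -0.001]
contact_force: [1.5, 1.2, 0.2]
gripper_width: 0.998
grasp_force: 0.0
```

>>> {"fn": "send_rows", "kwargs": {"deltas": "-0.03 -0.04 -0.02 0; -0.05 -0.085 -0.04 0; -0.06 -0.130 -0.04 0; -0.06 -0.175 -0.04 0; -0.06 -0.22 -0.04 0"}}

```text
t: 15.1
eef_pos: [0.4471, 0.0449, 0.1997]
tool_rot: [-0.001, 1.0, 0.018, 0.001]
contact_force: [0.8, 0.7, 0.3]
gripper_width: 0.999
grasp_force: 0.0
```

Run:
```python
from h import *
t=bot.read_camera("top"); P=world(t,np.ones((384,512),bool))
a=P[(P[:,0]>.55)&(P[:,0]<.74)&(P[:,1]>-.3)&(P[:,1]<-.02)&(P[:,2]>.06)&(P[:,2]<.07)]
r=cv2.minAreaRect(a[:,:2].astype(np.float32)); c=r[0]; th=np.arctan(.0361)
print(len(a),r,"far side-face",(c[0]-(.6997-.0361*c[1]))*np.cos(th)+.054,"end y",c[1]-.088)
save({"img":cv2.resize(t["img"][80:260,110:400],None,fx=2.7,fy=2.7,interpolation=cv2.INTER_CUBIC)},"g")
```

```text
1612 ((0.6514387130737305, -0.17676971852779388), (0.10634525120258331, 0.17296697199344635), 2.3237996101379395) far side-face -0.0006071030889565551 end y -0.26476971852779385
```

View pics/g.png

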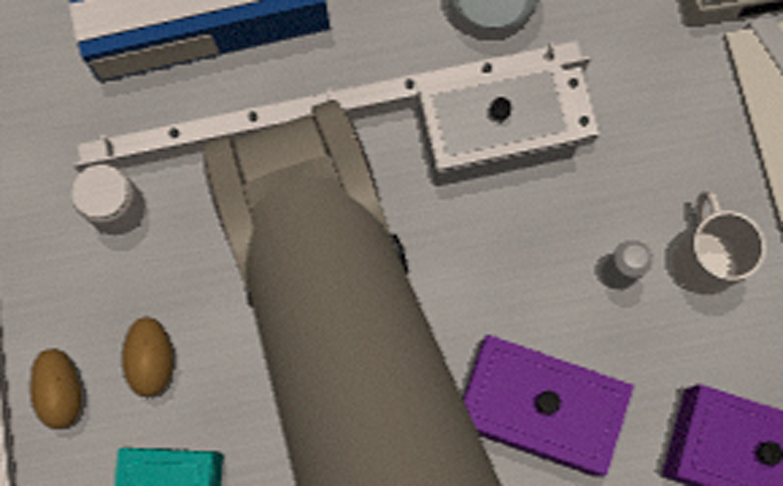

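The pan sits in the corner, flush with the rail (420,90)–(570,55) and against the stop at (575,95). Everything else stands where it was, and the arm is clear.

>>> {"fn": "send_rows", "kwargs": {"deltas": "0 0 0 0; 0 0 0 0; 0 0 0 0"}}

```text
t: 15.45
eef_pos: [0.4477, 0.0413, 0.1989]
tool_rot: [0.0, 1.0, 0.017, -0.0]
contact_force: [0.2, -0.4, 0.7]
gripper_width: 1.0
grasp_force: 0.0
```

```bash
python3 -c "
from station import bot
print(bot.hand_in())"
```

```text
the job is handed in; nothing more can be done
None
```

I pushed the pan flush against the rail and up to the stop block, both within about 1 mm by camera, left everything else standing, and handed in at about 15.5 s with the arm clear; no verdict came back.

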